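# Release the transit catch and push the shear box home to the ram

## Robot

A 6-joint arm with a two-finger parallel gripper is mounted at the origin on a cart in front of the work surface, level with it; the furniture and walls round the work are solid. World frame = base frame: x ahead of the robot, y to its left, z up, the work surface at z = 0. Lengths are in mm, angles in degrees, forces in N, time in s.
With the tool pointing down it reaches from about 350 to 850 mm from the base axis. Payload 8.1 kg.
Tool frame: the origin (TCP) lies at the very end of the fingers, on their centre line; the grasp point (between the pads) lies 19 mm behind it; z points along the fingers, y is the line along which they close (so a half turn about z gives the same grasp; the last joint's range is limited). The gripper opens to 85 mm and grips with 20 to 120 N. Pads are 22 mm wide; open, the fingers measure 114 mm over their backs; the gripper's body (76 mm by 85 mm) begins 54 mm behind the grasp point. The pads swing forward as they close: fully open they stand 13 mm farther back than shut.
Start: joints at [-76.685, 7.471, 85.268, -0, 87.261, -4.893], TCP at [187.507, -569.953, 231.292] pointing down, gripper open.
Joint ranges: [-169.43, 169.43], [-51.17, 129.36], [1.28, 143.12], [-76.62, 256.62], [0, 156.53], [-152.29, 152.29]. Speed limits (degrees/s): [136.94, 136.94, 159.86, 180, 180, 180].

## Interface

Orientations are given as [roll, pitch, yaw] about the fixed x, y, z axes, in that order (R = Rz(yaw) Ry(pitch) Rx(roll)).
In Python, from bench import status, viewer, job gives the robot as it stands.
- The arm moves only by the tool arm_command, never from a script. Its argument "targets" is a list that holds one entry, the list of rows, each a list of 7 numbers: the shift along the world's x, y, z in m, then the turn, a rotation vector about the world's x, y, z in rad, then the opening, from -1 (shut) to 1 (fully open). In form: [[[dx, dy, dz, rx, ry, rz, gripper], ...]]. A call has 1 to 10 rows; each row shifts and turns the commanded pose from where the row before left it; what a row does not reach is not made up. A row lasts 1/8 s, in which the tool goes at most 62.5 mm and 10.7 degrees, less where a joint would pass 70% of its speed; a pose out of reach is approached as far as the arm can. A call with a gripper value outside its range is refused whole. The fingers move at their own pace and stop on an object; "force" is the grip in N (left out, the last holds). Time passes only in rows, so rows that do not move let the fingers close. It gives the time, the measured TCP pose, the force, the opening and the grip force at its end, in the units of the state.
- status.sense(): the state, without advancing time (a new reading comes with each control period).
- viewer.snapshot(name): name is "scene" or "top" or "wrist"; returns the picture (400x640x3 uint8, red, green, blue); there is no depth.
- viewer.camera_model(name): a dict with "vertical_fov" (degrees; the focal length in pixels is half the picture's height over the tangent of half this angle, whatever the lens; pixels are square), "cx", "cy" (the principal point, pixels), "k1" (the pictures are not rectified: a ray, as slopes to the right and down, at radius r is drawn at 1 + k1 r^2 times it, then the intrinsics apply), "xyz" and "attitude" of the camera in the world. Camera axes: x right, y down, z forward; pixel columns grow to the right and rows downward; lengths in mm; the calibration is good to about 2 mm. A picture is of the moment at which its call begins: read the wrist's pose just before it. camera_model takes no time and is no camera call; for the wrist camera it gives the pose at the moment of the call.
- job.hand_in(): hands the job in; it is judged then, once.
The state is a dict: "time": time; "joint_pos": joint angles; "qd": joint speeds; "joint_efforts": joint torques, N m; "tool_pos": TCP position; "tcp_rot": TCP orientation; "ft_force": force on the tool from outside, world axes, zero at the start; "wrist_torque": the same for the moment, N m; "finger_gap": finger opening in mm; "grip_force": force on a finger pad.
Only numpy, scipy, OpenCV 4.12 (cv2) and the standard library are available. Lean on these libraries where they do the work, as an engineer would, in place of code of your own. Each camera call takes 0.05 s, during which the arm holds its last target. There are 200 camera calls.

## Task

Get the shear box ready for a test: with the fingertips press the red spring catch at the near end of the slide down and, while it is held down, push the carriage that carries the brass shear box along its rails, over the catch, until the box's front lug is home against the steel ram. Then take the fingers away so that the catch springs fully up behind the carriage and locks it there. Only press and push: lift nothing, and leave the other things on the desk where they are.

Things in the scene. Friction and masses are not known exactly. Their poses are not given: they have to be found in the camera images.
- slide_base: Grey base plate of the shear slide, fixed to the desk, 320 x 180 x 12 mm. Origin on the desk; the plate runs from x = -165 mm (near end, with the catch) to +155 mm. Its x axis is the pushing direction (away from the robot, turned up to 0.3 rad), z up. Rails with keeper lips (inner edges y = +-62 mm, tops 57 mm high, x -112 to +104 mm) guide the carriage.
- spring_catch (a joint): Travel of the spring catch in m: 0 = fully up, 0.010 = fully down on a hard stop. It springs up by itself; 3 N starts it moving, 5 N holds it fully down. The carriage can pass while it is at least 0.006 down, so it need not be pressed hard on the stop. Its top is smooth: a fingertip glides along it.
- catch_pad (a point): Where to press, on top of the red ribbed thumb pad: 40 mm above the desk when up, 30 mm when fully down (moves with it). The catch is a bar on the slide's middle line; its top is a flat lane 44 mm wide, from 29 mm behind this point to 53 mm ahead along x. Its steel front lies under the carriage, with notched wings to y = +-35 mm that hold two dogs of the carriage. All beside the pad is lower.
- push_face (a point): Middle of the carriage's flat upright rear face, 52 mm above the desk, where fingers push along x of the slide. The face spans 42 to 64 mm above the desk, 80 mm wide; at the start it is about 26 mm ahead of catch_pad. Once pushed some 10 mm its dogs keep the catch down by themselves; after 27 to 29 mm they have passed the wings, and the catch springs up behind them when no finger is on it.
- carriage: Loose aluminium carriage, plate 150 x 137 x 8 mm, with the brass shear box (98 mm square, top 96 mm above the desk, screws and loading pad to 116 mm) fixed on it from 40 mm ahead of the rear face; about 1.2 kg in all, slides with 5 to 15 N and stays where it is left. Origin at the middle of the rear edge, underside of the plate, 42 mm above the desk; x is the pushing direction, z up.
- lug_tip (a point): Front end of the brass lug (24 mm wide, 12 mm high) on the lower shear box, 60 mm above the desk, 155 mm ahead of the carriage's rear face.
- ram_tip (a point): Tip of the 16 mm steel ram that points back at the lug, 60 mm above the desk, fixed to the slide base. At the start the lug is about 31 mm short of it; home means lug_tip at ram_tip, a rigid stop.
- tin: Bystander: open round aluminium tin of brown soil, 54 mm wide, 38 mm high, beside the slide. Origin under its centre.
- hex_key: Bystander: black hex key, 113 mm long, 6 mm thick, lying beside the slide. Origin under its centre.
- weight: Bystander: black slotted weight, 70 mm wide, 17 mm high, beside the slide. Origin under its centre.
- stone: Bystander: grey porous disc, 60 mm wide, 8 mm high, beside the slide. Origin under its centre.
- notebook: Bystander: green notebook, 153 x 109 x 14 mm, right of the slide. Origin under its centre.
- pen: Bystander: blue pen, 138 mm long, lying on the notebook. Origin under its centre.
- cutter: Bystander: steel sampling ring, 70 mm wide, 30 mm high, right of the slide. Origin under its centre.

How it is judged:
By the outcome, as a careful person would: the job done as asked, in the order asked, and still so for the second after the job is handed in, with the robot touching nothing.
It also fails if it takes over 35 s, if anything falls off the work surface, if the arm or the gripper's body presses on something with over 40 N, if the wrist force passes 120 N, or if a joint passes its speed limit or range.

## Working session

There is one attempt and no reset: what is moved stays moved. The work goes in short steps, Python scripts to look and compute and a tool call to move; the robot and the scene stay as the last step left them, time stands still between calls to the robot, and variables do not carry over. Pictures are saved under pics/ and viewed, at most 10 in all, crops included, and the job is handed in when it is done.

Besides the shell and the picture viewer there is one more tool, called after "Emit:" by a JSON object that holds its "method" and its "body", one argument or row to a line. arm_command: Moves the arm, as the interface text tells. Its arguments: {"type":"object","properties":{"targets":{"type":"array"},"force":{"type":"number"}},"required":["targets"]}

```bash
mkdir -p pics; cat > h.py <<'E'
import numpy as np, cv2
from scipy.spatial.transform import Rotation as R
from bench import status, viewer, job
def snap(n,f):
    im=viewer.snapshot(n); cv2.imwrite('pics/'+f,cv2.cvtColor(np.asarray(im),cv2.COLOR_RGB2BGR)); return im
E
python3 - <<'E'
from h import *
for n in ['top','scene']:
    print(viewer.camera_model(n)); snap(n,n+'1.png')
print(status.sense())
E
```

```text
{'vertical_fov': 55.648192081777935, 'cx': 323.98053449856366, 'cy': 198.88154084665322, 'k1': 0.024465807680645563, 'xyz': array([365.47902845,  18.55773527, 910.01084729]), 'attitude': array([-168.69949518,   -0.29336575,  -89.42750469])}
{'vertical_fov': 48.257628862496766, 'cx': 321.61599216100603, 'cy': 200.4639787835346, 'k1': -0.08043224342309813, 'xyz': array([-94.68672915, 874.48107267, 598.00192424]), 'attitude': array([-116.48521651,    0.68331892, -143.85049   ])}
{'time': 0.1, 'joint_pos': array([-7.66859856e+01,  7.51073536e+00,  8.53223668e+01,  1.40692419e-04,
        8.72627344e+01, -4.89344948e+00]), 'qd': array([-0.00160607, -0.04161532, -0.15063376,  0.03438304, -0.02198624,
        0.00855236]), 'joint_efforts': array([ 5.60078443e-04, -5.70955217e+01, -5.01941442e+01, -2.85224569e-04,
        8.16633197e-03,  6.78800461e-05]), 'tool_pos': array([ 187.37897123, -569.46929348,  230.35626786]), 'tcp_rot': array([-1.79904525e+02, -8.31514487e-03,  1.82074501e+01]), 'ft_force': array([ 0.81581397, -1.27109978, -0.59244252]), 'wrist_torque': array([ 0.00183422, -0.0134936 ,  0.01271181]), 'grip_force': 0.0, 'finger_gap': 85.53641840951333}
```

View pics/top1.png

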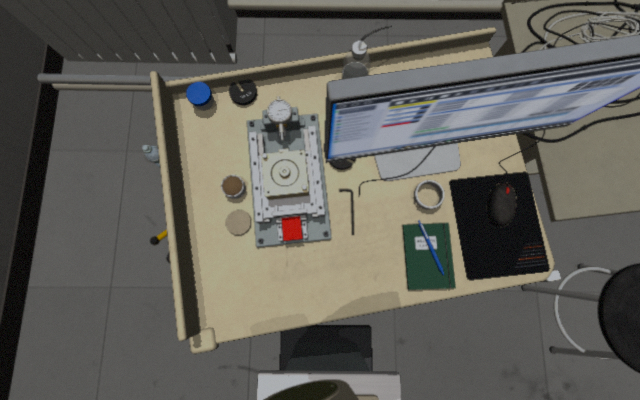

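View pics/scene1.png

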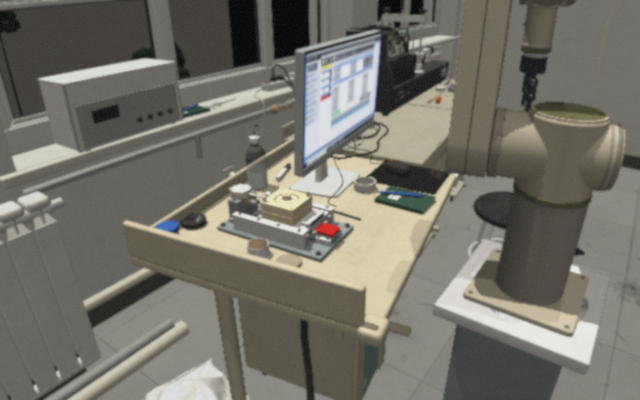

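The top view shows the slide with the red pad near (291,229), the plate from about (248,120) to (330,245), and the shear box near (286,172). The monitor is to the right and far side. The scene view shows the red pad near (327,230). Next I measure the pad and the slide's yaw.

```bash
cat >> h.py <<'E'
def ray(n,uv,m=None):
    m=m or viewer.camera_model(n); f=200/np.tan(np.radians(m['vertical_fov']/2))
    d=(np.array(uv,float)-[m['cx'],m['cy']])/f
    u=d.copy()
    for _ in range(20): u=d/(1+m['k1']*(u@u))
    return m['xyz'],R.from_euler('xyz',m['attitude'],degrees=True).apply([u[0],u[1],1])
def onz(n,uv,z,m=None):
    o,d=ray(n,uv,m); return o+d*(z-o[2])/d[2]
def proj(n,p,m=None):
    m=m or viewer.camera_model(n); f=200/np.tan(np.radians(m['vertical_fov']/2))
    c=R.from_euler('xyz',m['attitude'],degrees=True).inv().apply(np.array(p)-m['xyz']); u=c[:2]/c[2]
    return u*(1+m['k1']*(u@u))*f+[m['cx'],m['cy']]
def red(im):
    a=np.asarray(im).astype(int); k=((a[...,0]>120)&(a[...,1]<70)&(a[...,2]<70)).astype(np.uint8)
    n,l,s,c=cv2.connectedComponentsWithStats(k); i=1+s[1:,4].argmax(); return (l==i).astype(np.uint8),s[i],c[i]
E
python3 - <<'E'
from h import *
C={}
for n in ['top','scene']:
    im=cv2.cvtColor(cv2.imread(f'pics/{n}1.png'),cv2.COLOR_BGR2RGB)
    k,s,c=red(im); C[n]=c; print(n,s,c)
    if n=='top':
        q=cv2.boxPoints(cv2.minAreaRect(cv2.findContours(k,0,1)[0][0])); print(q)
        for p in q: print(onz(n,p,40).round(1))
    x,y=s[0],s[1]
o1,d1=ray('top',C['top']);o2,d2=ray('scene',C['scene'])
t=np.linalg.lstsq(np.c_[d1,-d2],o2-o1,rcond=None)[0]
print('tri',o1+d1*t[0],o2+d2*t[1],'z40',onz('top',C['top'],40))
im=cv2.imread('pics/top1.png')[105:255,235:345]
cv2.imwrite('pics/crop1.png',cv2.resize(im,None,fx=4,fy=4,interpolation=cv2.INTER_CUBIC))
E
```

```text
top [282 218  21  23 398] [291.58291457 229.09296482]
[[280.84146 219.57317]
 [299.82925 217.46342]
 [302.15854 238.42683]
 [283.17075 240.53658]]
[489.5 115.2  40. ]
[494.8  71.4  40. ]
[446.4  64.9  40. ]
[441.1 108.3  40. ]
scene [316 222  23  14 195] [326.82051282 228.86153846]
tri [467.92523995  89.9557649   37.27979739] [469.8019977   91.08444132  37.59243895] z40 [467.60592686  89.73322543  40.        ]
```

View pics/crop1.png

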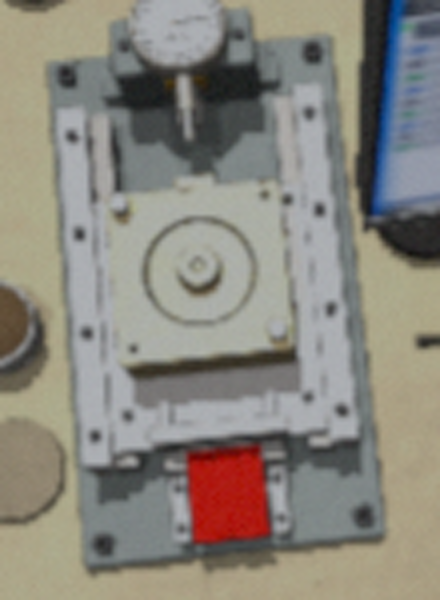

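The crop shows the plate corners at (90,568), (383,537), (330,38) and (50,62), in crop pixels. The red pad is at (228,495) and the carriage's rear plate edge is near row 440.

```bash
python3 - <<'E'
from h import *
c=np.array([[90,568],[383,537],[330,38],[50,62]])/4+[235,105]
P=np.array([onz('top',p,12) for p in c]); print(P.round(1))
nl,nr,fr,fl=P
for a,b in((nl,fl),(nr,fr),(nr,nl)): print(np.linalg.norm(b-a),np.degrees(np.arctan2(*(b-a)[1::-1])))
m=(nl+nr)/2;print('near mid',m)
yaw=np.radians(8.0);x=np.array([np.cos(yaw),np.sin(yaw)]);pad=np.array([467.6,89.7])
print('pad rel near',(pad-m[:2])@x, np.cross(x,pad-m[:2]))
# ram tip, lug tip in crop
ram=onz('top',np.array([190,140])/4+[235,105],60)[:2];lug=onz('top',np.array([196,178])/4+[235,105],66)[:2]
print('ram,lug rel pad',(ram-pad)@x,np.cross(x,ram-pad),(lug-pad)@x,np.cross(x,lug-pad), pad)
E
```

```text
[[427.8 171.   12. ]
 [447.8  -1.2  12. ]
 [762.1  34.3  12. ]
 [743.7 209.9  12. ]]
318.2467054949202 7.032586566384491
316.3588549144583 6.4478106379878115
173.3448568422372 96.59959967775
near mid [437.7943115   84.86337375  12.        ]
pad rel near 30.18874985702621 0.6414064414606555
ram,lug rel pad 209.73731431060241 -3.8356412521163037 183.90440714737244 -5.137490682876017 [467.6  89.7]<stdin>:8: DeprecationWarning: Arrays of 2-dimensional vectors are deprecated. Use arrays of 3-dimensional vectors instead. (deprecated in NumPy 2.0)
<stdin>:11: DeprecationWarning: Arrays of 2-dimensional vectors are deprecated. Use arrays of 3-dimensional vectors instead. (deprecated in NumPy 2.0)
```

Emit:
{"method": "arm_command", "body": {
  "targets": [
    [[0.0185,0.044,0,0,0,-0.02,-1],[0.0185,0.044,0,0,0,-0.02,-1],[0.0185,0.044,0,0,0,-0.02,-1],[0.0185,0.044,0,0,0,-0.02,-1],[0.0185,0.044,0,0,0,-0.02,-1],[0.0185,0.044,0,0,0,-0.02,-1],[0.0185,0.044,0,0,0,-0.02,-1],[0.0185,0.044,0,0,0,-0.02,-1],[0.0185,0.044,0,0,0,-0.02,-1],[0.0185,0.044,0,0,0,-0.02,-1]]
  ],
  "force": 40
}}

```text
time: 1.35
tool_pos: [372.7, -128.4, 231.1]
tcp_rot: [-180.0, 0.0, 6.7]
ft_force: [0.3, -0.5, 0.1]
finger_gap: -0.3
grip_force: 0.0
```

Emit:
{"method": "arm_command", "body": {
  "targets": [
    [[0.0185,0.044,-0.02,0,0,0,-1],[0.0185,0.044,-0.02,0,0,0,-1],[0.0185,0.044,-0.02,0,0,0,-1],[0.0185,0.044,-0.02,0,0,0,-1],[0.0185,0.044,-0.02,0,0,0,-1],[0,0,-0.02,0,0,0,-1],[0,0,0,0,0,0,-1],[0,0,0,0,0,0,-1]]
  ]
}}

```text
time: 2.35
tool_pos: [465.1, 89.7, 111.8]
tcp_rot: [180.0, -0.0, 6.7]
ft_force: [-0.5, 0.6, 0.4]
finger_gap: -0.0
grip_force: 0.0
```

Emit:
{"method": "arm_command", "body": {
  "targets": [
    [[0,0,-0.025,0,0,0,-1],[0,0,-0.025,0,0,0,-1],[0,0,-0.014,0,0,0,-1],[0,0,0,0,0,0,-1]]
  ]
}}

```text
time: 2.85
tool_pos: [464.6, 89.6, 47.1]
tcp_rot: [-180.0, 0.1, 6.7]
ft_force: [-0.3, 0.1, 0.4]
finger_gap: 0.0
grip_force: 0.0
```

```bash
python3 - <<'E'
from h import *
m=viewer.camera_model('wrist');w=snap('wrist','w1.png');s=snap('scene','s2.png')
cv2.imwrite('pics/both.png',np.vstack([cv2.resize(cv2.imread('pics/w1.png'),(480,300)),cv2.resize(cv2.imread('pics/s2.png')[150:275,220:420],(480,300),interpolation=cv2.INTER_CUBIC)]))
print(status.sense()['tool_pos'],status.sense()['ft_force'],m['xyz'],m['attitude'])
E
```

```text
[465.76116464  89.88235642  48.37874162] [-0.45055987  0.31812126  0.07448529] [536.62783826  97.88046737 189.77797786] [ 1.63409963e+02 -1.29634416e-01 -8.32305571e+01]
```

View pics/both.png

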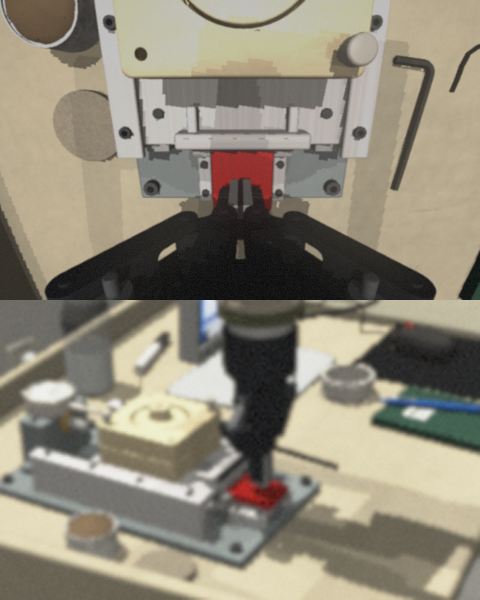

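The closed fingers (wrist panel, near (240,185)) are centred over the red pad, with the rear face straight ahead. Now I press.

Emit:
{"method": "arm_command", "body": {
  "targets": [
    [[0,0,-0.005,0,0,0,-1],[0,0,-0.004,0,0,0,-1],[0,0,-0.003,0,0,0,-1],[0,0,-0.002,0,0,0,-1],[0,0,0,0,0,0,-1]]
  ]
}}

```text
time: 3.58
tool_pos: [465.6, 90.1, 33.6]
tcp_rot: [180.0, -0.1, 6.7]
ft_force: [1.2, 0.8, 4.9]
finger_gap: 0.1
grip_force: 2.1
```

Emit:
{"method": "arm_command", "body": {
  "targets": [
    [[0,0,-0.001,0,0,0,-1],[0,0,0,0,0,0,-1],[0,0,0,0,0,0,-1]]
  ]
}}

```text
time: 3.95
tool_pos: [465.3, 90.1, 32.5]
tcp_rot: [-180.0, -0.0, 6.8]
ft_force: [2.2, 1.0, 4.5]
finger_gap: 0.1
grip_force: 2.3
```

Emit:
{"method": "arm_command", "body": {
  "targets": [
    [[0.004,0.0005,-0.0005,0,0,0,-1],[0.004,0.0005,0,0,0,0,-1],[0.004,0.0005,0,0,0,0,-1],[0.003,0.0003,0,0,0,0,-1],[0.002,0.0002,0,0,0,0,-1],[0.002,0.0002,0,0,0,0,-1],[0.002,0.0002,0,0,0,0,-1]]
  ]
}}

```text
time: 4.82
tool_pos: [486.1, 92.4, 31.7]
tcp_rot: [-180.0, 0.0, 6.7]
ft_force: [-2.6, 0.0, 4.8]
finger_gap: -0.1
grip_force: 2.3
```

Emit:
{"method": "arm_command", "body": {
  "targets": [
    [[0.002,0.0002,0,0,0,0,-1],[0.002,0.0003,0,0,0,0,-1],[0.002,0.0002,0,0,0,0,-1]]
  ]
}}

```text
time: 5.2
tool_pos: [489.9, 93.0, 31.2]
tcp_rot: [-180.0, 0.3, 6.8]
ft_force: [-12.4, -0.9, 11.8]
finger_gap: -0.1
grip_force: 7.5
```

Emit:
{"method": "arm_command", "body": {
  "targets": [
    [[0.002,0.0002,0.0005,0,0,0,-1],[0.002,0.0003,0,0,0,0,-1],[0.002,0.0002,0,0,0,0,-1],[0.002,0.0002,0,0,0,0,-1],[0.002,0.0003,0,0,0,0,-1]]
  ]
}}

```text
time: 5.82
tool_pos: [499.9, 94.2, 31.3]
tcp_rot: [-180.0, 0.3, 6.8]
ft_force: [-9.7, -1.5, 7.2]
finger_gap: -0.0
grip_force: 6.1
```

Emit:
{"method": "arm_command", "body": {
  "targets": [
    [[0.002,0.0002,0,0,0,0,-1],[0.002,0.0003,0,0,0,0,-1],[0.002,0.0002,0,0,0,0,-1]]
  ]
}}

```text
time: 6.2
tool_pos: [505.9, 94.9, 31.3]
tcp_rot: [-180.0, 0.3, 6.8]
ft_force: [-9.6, -0.7, 6.9]
finger_gap: -0.1
grip_force: 6.1
```

Sliding steadily at about 10 N. I'll continue to about x=514, then creep.

Emit:
{"method": "arm_command", "body": {
  "targets": [
    [[0.002,0.0002,0,0,0,0,-1],[0.002,0.0003,0,0,0,0,-1],[0.002,0.0002,0,0,0,0,-1],[0.002,0.0002,0,0,0,0,-1]]
  ]
}}

```text
time: 6.7
tool_pos: [513.9, 95.8, 31.3]
tcp_rot: [-180.0, 0.3, 6.8]
ft_force: [-9.7, -1.5, 6.6]
finger_gap: -0.0
grip_force: 6.1
```

Emit:
{"method": "arm_command", "body": {
  "targets": [
    [[0.001,0.0001,0,0,0,0,-1],[0.001,0.0001,0,0,0,0,-1],[0.001,0.0001,0,0,0,0,-1]]
  ]
}}

```text
time: 7.08
tool_pos: [516.8, 96.1, 31.3]
tcp_rot: [-180.0, 0.3, 6.8]
ft_force: [-9.8, -1.1, 6.1]
finger_gap: 0.1
grip_force: 6.1
```

Emit:
{"method": "arm_command", "body": {
  "targets": [
    [[0.001,0.0001,0,0,0,0,-1],[0,0,0,0,0,0,-1]]
  ]
}}

```text
time: 7.32
tool_pos: [518.0, 96.2, 31.3]
tcp_rot: [-180.0, 0.2, 6.8]
ft_force: [-8.4, -0.7, 5.1]
finger_gap: -0.2
grip_force: 5.4
```

Emit:
{"method": "arm_command", "body": {
  "targets": [
    [[0.001,0.0001,0,0,0,0,-1],[0,0,0,0,0,0,-1]]
  ]
}}

```text
time: 7.58
tool_pos: [518.5, 96.3, 31.3]
tcp_rot: [-180.0, 0.3, 6.8]
ft_force: [-12.0, -2.2, 8.6]
finger_gap: 0.2
grip_force: 8.1
```

Emit:
{"method": "arm_command", "body": {
  "targets": [
    [[0.001,0.0001,0,0,0,0,-1],[0,0,0,0,0,0,-1]]
  ]
}}

```text
time: 7.82
tool_pos: [518.5, 96.3, 31.3]
tcp_rot: [-180.0, 0.4, 6.8]
ft_force: [-17.5, -2.3, 13.7]
finger_gap: 0.2
grip_force: 11.2
```

Emit:
{"method": "arm_command", "body": {
  "targets": [
    [[0.001,0.0001,0,0,0,0,-1],[0,0,0,0,0,0,-1]]
  ]
}}

```text
time: 8.07
tool_pos: [518.5, 96.3, 31.2]
tcp_rot: [-180.0, 0.6, 6.8]
ft_force: [-24.2, -3.6, 20.2]
finger_gap: 0.1
grip_force: 14.3
```

Rigid stop at x=518.5, after about 31 mm of carriage travel, so the lug is home. I back off slightly and lift.

Emit:
{"method": "arm_command", "body": {
  "targets": [
    [[-0.003,-0.0003,0,0,0,0,-1],[-0.003,-0.0004,0,0,0,0,-1],[-0.002,-0.0002,0.002,0,0,0,-1],[0,0,0.004,0,0,0,-1],[0,0,0.008,0,0,0,-1],[0,0,0.02,0,0,0,-1],[0,0,0.04,0,0,0,-1],[0,0,0.05,0,0,0,-1],[-0.03,0,0.05,0,0,0,-1],[-0.05,0,0.03,0,0,0,-1]]
  ]
}}

```text
time: 9.32
tool_pos: [435.1, 95.7, 239.2]
tcp_rot: [180.0, -0.1, 6.7]
ft_force: [-0.3, 0.1, 0.7]
finger_gap: -0.2
grip_force: 0.0
```

Emit:
{"method": "arm_command", "body": {
  "targets": [
    [[0,-0.06,0,0,0,0,-1],[0,-0.06,0,0,0,0,-1],[0,-0.06,0,0,0,0,-1],[0,-0.06,0,0,0,0,-1],[0,-0.05,0,0,0,0,-1],[0,0,0,0,0,0,-1]]
  ]
}}

```text
time: 10.07
tool_pos: [433.9, -197.1, 235.8]
tcp_rot: [-180.0, 0.1, 6.5]
ft_force: [-0.9, 1.2, 0.1]
finger_gap: 0.3
grip_force: 0.0
```

```bash
python3 - <<'E'
from h import *
print(status.sense()['tool_pos'],status.sense()['ft_force'])
t=snap('top','t3.png');s=snap('scene','s3.png')
C={}
for n,i in(('top',t),('scene',s)):
    k,b,c=red(i);C[n]=c;print(n,b,c)
o1,d1=ray('top',C['top']);o2,d2=ray('scene',C['scene'])
l=np.linalg.lstsq(np.c_[d1,-d2],o2-o1,rcond=None)[0];print(o1+d1*l[0],o2+d2*l[1])
cv2.imwrite('pics/end.png',np.hstack([cv2.resize(cv2.imread('pics/t3.png')[105:255,235:345],(396,540),interpolation=2),cv2.resize(cv2.imread('pics/s3.png')[170:270,215:289+0],(396,540),interpolation=2)]))
cv2.imwrite('pics/end2.png',cv2.resize(cv2.imread('pics/s3.png')[170:270,215:365],(800,533),interpolation=2))
E
```

```text
[ 433.88172602 -197.09633314  235.84156674] [-0.9070705   1.18343054  0.13362796]
top [282 216  20  25 429] [291.42657343 228.15384615]
scene [317 224  22  12 186] [327.27419355 229.15591398]
[470.19172592  90.43936634  36.50638336] [469.27257565  89.88992895  36.35098501]
```

View pics/end.png

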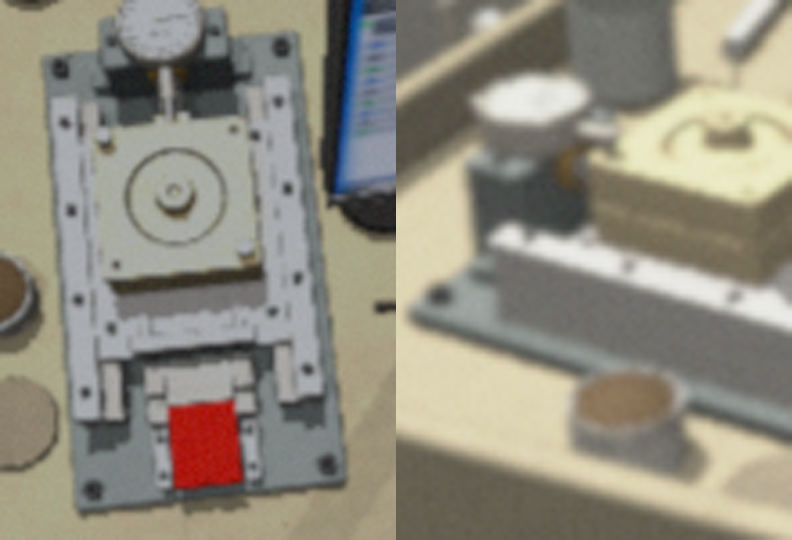

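View pics/end2.png

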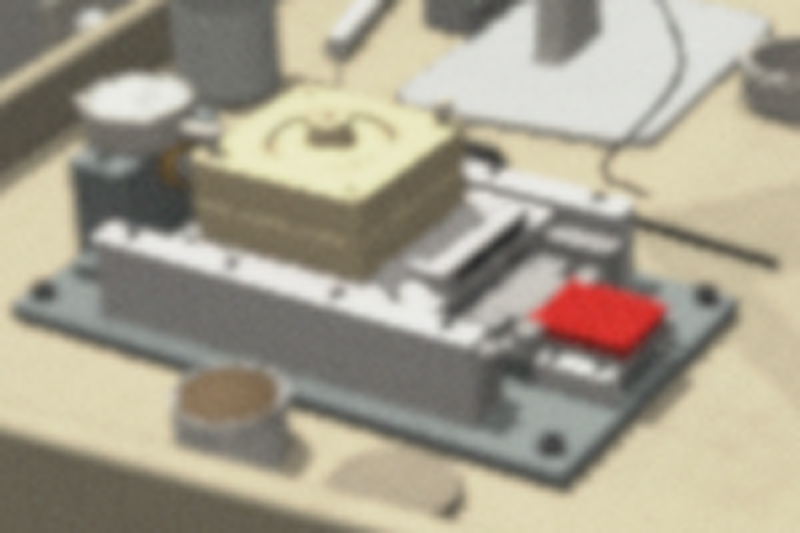

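The lug meets the ram (first crop, near (170,115)), and the whole catch bar now shows behind the carriage. I'll verify that the catch is fully up by comparing the red pad's edges before and after.

```bash
python3 - <<'E'
from h import *
f=lambda i:(lambda a:np.clip(a[...,2]-np.maximum(a[...,0],a[...,1])-30,0,60))(i.astype(np.float32))
for n,b,box in(('scene','scene1','s3'),('top','top1','t3')):
    A=f(cv2.imread(f'pics/{b}.png'));x,y,w,h=(305,210,46,40) if n=='scene' else (272,205,40,48)
    ims=[cv2.imread(f'pics/{box}.png')]+[cv2.cvtColor(np.asarray(viewer.snapshot(n)),cv2.COLOR_RGB2BGR) for _ in range(3)]
    B=np.mean([f(i) for i in ims],0)
    a,c=A[y:y+h,x:x+w],B[y:y+h,x:x+w]
    for m in(a,c): print(n,'rows',y+np.interp([.5],[0,1],[0,1])[0]*0, m.sum(1).round(0).astype(int).tolist())
    print('shift',cv2.phaseCorrelate(a,c))
p=np.array([467.6,89.7,40.])
for n in('scene','top'): print(n,'5mm down moves px',proj(n,p-[0,0,5])-proj(n,p),proj(n,p-[0,0,10])-proj(n,p))
E
```

```text
scene rows 210.0 [0, 0, 0, 0, 0, 0, 0, 0, 0, 0, 0, 0, 89, 467, 760, 1024, 1226, 1374, 1454, 1447, 1371, 1265, 1128, 938, 668, 386, 113, 0, 0, 0, 0, 0, 0, 0, 0, 0, 0, 0, 0, 0]
scene rows 210.0 [0, 0, 0, 0, 0, 0, 0, 0, 0, 0, 0, 2, 111, 510, 793, 1059, 1260, 1412, 1496, 1491, 1396, 1270, 1144, 950, 679, 405, 126, 1, 0, 0, 0, 0, 0, 0, 0, 0, 0, 0, 0, 0]
shift ((-0.03721557652070473, -0.14120673522613103), 1.0271897914508978)
top rows 205.0 [0, 0, 0, 0, 0, 0, 0, 0, 0, 0, 0, 123, 639, 1025, 1119, 1138, 1142, 1145, 1140, 1152, 1156, 1165, 1170, 1180, 1178, 1176, 1165, 1151, 1141, 1140, 1152, 1165, 1179, 1157, 958, 386, 0, 0, 0, 0, 0, 0, 0, 0, 0, 0, 0, 0]
top rows 205.0 [0, 0, 0, 0, 0, 0, 0, 0, 0, 0, 0, 234, 813, 1104, 1126, 1143, 1143, 1145, 1140, 1152, 1157, 1162, 1171, 1176, 1177, 1175, 1162, 1152, 1141, 1140, 1152, 1166, 1179, 1157, 949, 383, 0, 0, 0, 0, 0, 0, 0, 0, 0, 0, 0, 0]
shift ((-0.011309210035708617, -0.09910444680373587), 0.966021918753783)
scene 5mm down moves px [0.01114299 1.73494604] [0.02222545 3.4627546 ]
top 5mm down moves px [0.16979196 0.25435621] [0.33769701 0.50588821]
```

The pad sits at its original height to within about 0.5 mm, so the catch is fully up.

```bash
python3 -c "
from bench import job
print(job.hand_in())"
```

```text
the job is handed in; nothing more can be done
None
```

The job is handed in: the carriage was pushed about 31 mm until it hit the rigid stop, with the lug home against the ram, and the camera check shows the catch back up to its full height behind it.

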